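# Sweep the coffee pods into the pantry basket

### The job

Tidy the pantry shelf: with your fingertips, gently sweep the three brown coffee pods along the shelf into the white basket through its open front, so that each one ends standing wholly inside. Slide them, never lift them or tip them over, and leave the fruit cup, the fish tin and the oats canister where they stand; finish with the hand clear of everything.

Things in the scene. Friction and masses are not known exactly. Their poses are not given: they have to be found in the camera images.
- pod_a: brown plastic coffee pod, gold disc on top, standing on its wide rim: 40 mm high; rim 46 mm across and 3 mm thick at the bottom, above it 41 mm across, tapering to 33 mm at 36 mm height; about 16 g, slides at well under 1 N; being round, it rolls off sideways if pushed off-centre. Origin: centre of its underside, z up; its yaw means nothing
- pod_b: brown plastic coffee pod, gold disc on top, standing on its wide rim: 40 mm high; rim 46 mm across and 3 mm thick at the bottom, above it 41 mm across, tapering to 33 mm at 36 mm height; about 16 g, slides at well under 1 N; being round, it rolls off sideways if pushed off-centre. Origin: centre of its underside, z up; its yaw means nothing
- pod_c: brown plastic coffee pod, gold disc on top, standing on its wide rim: 40 mm high; rim 46 mm across and 3 mm thick at the bottom, above it 41 mm across, tapering to 33 mm at 36 mm height; about 16 g, slides at well under 1 N; being round, it rolls off sideways if pushed off-centre. Origin: centre of its underside, z up; its yaw means nothing
- basket: white slatted basket fixed to the shelf: outside 135 (x) by 200 (y) by 45 mm high; walls 5 mm thick at the back (+x) and sides (+y, -y), none at the open front (-x). Inside 130 by 190 mm; floor a 0.5 mm liner with no step, things slide straight in. Origin: centre of underside; +x runs from open front to back wall (world +y, turned up to 0.25 rad either way)
- basket_mouth (a point): middle of the basket's open front edge, at shelf height, 67.5 mm from the basket's origin along its -x; axes as the basket's
- fruit_cup: bystander: yellow fruit cup with a green lid, loose, 82 mm across at the top, 62 mm at the foot, 55 mm high; origin at the centre of its underside
- fish_tin: bystander: low round tin with a blue band and a ring pull, loose, 81 mm across, 38 mm high; origin at the centre of its underside
- oats: bystander: tall round oats canister, dark blue and brown with a white lid, loose, 103 mm across, 162 mm high; origin at the centre of its underside

How it is judged:
At the end, for the whole second after the job is handed in: Each pod stands upright (0.2 rad) and at rest on the shelf inside the basket, between its walls, its rim past the open front edge (centre at least 20.5 mm behind it). Fruit cup, fish tin and oats canister are upright, within 30 mm of where they started (x of pod_a in the frame of basket between -0.047 and 0.0625 m and y of pod_a in the frame of basket between -0.095 and 0.095 m and angle between each of pod_a, pod_b, pod_c, fruit_cup, fish_tin, oats's own z axis and vertical below 0.2 rad and height (world z) of each of pod_a, pod_b, pod_c below 0.008 m and linear speed of each of pod_a, pod_b, pod_c below 0.02 m/s and x of pod_b in the frame of basket between -0.047 and 0.0625 m and y of pod_b in the frame of basket between -0.095 and 0.095 m and x of pod_c in the frame of basket between -0.047 and 0.0625 m and y of pod_c in the frame of basket between -0.095 and 0.095 m and distance of each of fruit_cup, fish_tin, oats from where it was at the start of the episode below 0.03 m); the robot touches nothing.
It fails at once if a coffee pod is lifted (more than 12 mm off the shelf) (height (world z) of any of pod_a, pod_b, pod_c above 0.012 m).
It fails at once if a coffee pod is tipped over (leans more than 0.6 rad) (angle between any of pod_a, pod_b, pod_c's own z axis and vertical above 0.6 rad).
It fails at once if a coffee pod is pinched or pressed hard (more than 20 N from the fingers) (contact force between the fingers and pod_a above 20 N or contact force between the fingers and pod_b above 20 N or contact force between the fingers and pod_c above 20 N).
It fails at once if the fruit cup, fish tin or oats canister is moved more than 30 mm or tipped (distance of any of fruit_cup, fish_tin, oats from where it was at the start of the episode above 0.03 m or angle between any of fruit_cup, fish_tin, oats's own z axis and vertical above 0.4 rad).
It also fails if it takes over 72 s, if anything falls off the work surface, if the arm or the gripper's body presses on something with over 40 N, if the wrist force passes 120 N, or if a joint passes its speed limit or range.

### The arm

A 6-joint arm with a two-finger parallel gripper is mounted at the origin on the work surface. World frame = base frame: x ahead of the robot, y to its left, z up, the work surface at z = 0. Lengths are in m, angles in rad, forces in N, time in s.
With the tool pointing down it reaches from about 0.225 to 0.875 m from the base axis. Payload 3.4 kg.
Tool frame: the origin (TCP) lies between the finger pads; the fingertips stand 11 mm ahead of it and the grasp point (between the pads) lies 8 mm behind it (tips_ahead is the distance from the TCP to the fingertips, in m); z points along the fingers, x is the direction in which the jaws open and shut, and the axes are right-handed (so a half turn about z gives the same grasp; the last joint's range is limited). The gripper opens to 85 mm and grips with 20 to 120 N. Pads are 22 mm wide; open, the fingers measure 114 mm over their backs; the gripper's body (76 mm by 85 mm) begins 54 mm behind the grasp point. The pads swing forward as they close: fully open they stand 13 mm farther back than shut.
Start: joints at [1.007, 0.276, 1.505, -0, 1.361, -0.121], TCP at [0.246, 0.52, 0.242] pointing down, gripper open.
Joint ranges: [-2.89, 2.89], [-0.75, 2.08], [0.22, 2.7], [-1.18, 4.32], [0.11, 2.71], [-2.7, 2.7]. Speed limits (rad/s): [2.57, 2.57, 3.14, 3.14, 3.14, 3.14].

### API

Orientations are given as a unit quaternion [w, x, y, z].
In Python, from rig import get_state, get_image, sign_off, masks_of, tips_ahead gives the robot as it stands.
- The arm moves only by the tool play_rows, never from a script. Its argument "series" is a list of rows, each an object of numbers: "fingers": the closure, from -1 (fully open) to 1 (shut); "dx", "dy", "dz": the shift along the world's x, y, z in mm; "turn": the turn about the world's z in rad. A call has 1 to 20 rows; each row shifts and turns the pose as measured when the row begins; what a row does not reach is not made up. A row lasts 1/12 s, in which the tool goes at most 41.7 mm and 7.16 degrees, less where a joint would pass 70% of its speed; a pose out of reach is approached as far as the arm can. A call with a gripper value outside its range is refused whole. The fingers move at their own pace and stop on an object; "squeeze" is the grip in N (left out, the last holds). Time passes only in rows, so rows that do not move let the fingers close. It gives the time, the measured TCP pose, the force and the opening at its end, in the units of the state.
- get_state(): the state, without advancing time (a new reading comes with each control period).
- get_image(name): name is "scene" or "top"; returns a dict with "pixels" (384x512x3 uint8, red, green, blue), "vfov" (degrees; the focal length in pixels is half the picture's height over the tangent of half this angle, whatever the lens; pixels are square), "cx", "cy" (the principal point, pixels), "rvec" (rotation vector, rad) and "tvec" (3), from world to camera coordinates, as OpenCV has them. Camera axes: x right, y down, z forward; pixel columns grow to the right and rows downward; lengths in m; the calibration is good to about 2 mm. A picture is of the moment at which its call begins. There is no depth.
- sign_off(): hands the job in, once; it reports no verdict.
Trained networks look in a picture, given as the dict that the camera call returned (one of the last four; its "shot" number tells which), for a name from the list of things; names that differ only in an ending like _2 or _b are one class to them, and where a whole thing is asked for, a point or a joint stands for the part that bears it (a point fixed in the world has none). Each returns a list of dicts, best first, with "p" (0 to 1); they miss things now and then, are a little off and sometimes report something else, mostly with a low value. They report only what shows in the picture. A call takes as long as a camera call.
- masks_of(picture, label): "region" (384x512 bool, what is visible of it) and "xy" ([column, row] in pixels, amid what is visible of it).
The state is a dict: "clock": time; "qpos": joint angles; "qd": joint speeds; "effort": joint torques, N m; "position": TCP position; "ee_rot": TCP orientation; "contact_force": force on the tool from outside, world axes, zero at the start; "moment": the same for the moment, N m; "width": finger opening in m.
Only numpy, scipy, OpenCV 4.12 (cv2) and the standard library are available. Lean on these libraries where they do the work, as an engineer would, in place of code of your own. Each camera call takes 0.05 s, during which the arm holds its last target. There are 200 camera calls.

## Working session

There is one attempt and no reset: what is moved stays moved. The work goes in short steps, Python scripts to look and compute and a tool call to move; the robot and the scene stay as the last step left them, time stands still between calls to the robot, and variables do not carry over. Pictures are saved under pics/ and viewed, about 8 in all and at most 12, crops included, and the job is handed in when it is done.

Besides the shell and the picture viewer there is one more tool, called in YAML: its name, and indented under it one key for each argument. play_rows: Moves the arm, as the interface text tells. Its arguments: {"type":"object","properties":{"series":{"type":"array"},"squeeze":{"type":"number"}},"required":["series"]}

```bash
mkdir -p pics
cat > h.py <<'E'
import numpy as np, cv2
from rig import *
def cam(im):
    H,W=im["pixels"].shape[:2]; f=H/2/np.tan(np.radians(im["vfov"])/2)
    K=np.array([[f,0,im["cx"]],[0,f,im["cy"]],[0,0,1]]); R=cv2.Rodrigues(np.array(im["rvec"],float))[0]
    return K,R,np.array(im["tvec"],float).ravel()
def plane(im,uv,z):
    K,R,t=cam(im); d=R.T@np.linalg.inv(K)@np.array([uv[0],uv[1],1.]); c=-R.T@t
    return c+d*(z-c[2])/d[2]
def proj(im,P):
    K,R,t=cam(im); return cv2.projectPoints(np.array(P,float).reshape(-1,3),cv2.Rodrigues(R)[0],t,K,None)[0].reshape(-1,2)
def save(im,n): cv2.imwrite("pics/"+n,im["pixels"][:,:,::-1])
E
cat > look.py <<'E'
from h import *
import sys
for v in ("top","scene"):
    im=get_image(v)
    if len(sys.argv)>1: save(im,f"{sys.argv[1]}_{v}.png")
    print(v,im["vfov"],im["cx"],im["cy"],"cam",(-cam(im)[1].T@cam(im)[2]).round(3))
    for l,z in (("pod_a",.02),("basket",0.02),("fruit_cup",.03),("fish_tin",.02),("oats",.08)):
        for m in masks_of(im,l):
            ys,xs=np.nonzero(m["region"])
            print(l,round(m["p"],2),np.round(m["xy"],1),"n",len(xs),"box",xs.min(),ys.min(),xs.max(),ys.max(),"w",plane(im,m["xy"],z).round(3)[:2])
s=get_state(); print(s["clock"],s["position"],s["ee_rot"],s["width"])
E
python3 look.py a
```

```text
top 47.86770715215387 254.18227193571062 194.73541658342464 cam [ 0.402 -0.1    0.964]
pod_a 0.86 [238.5 219.4] n 371 box 231 207 251 228 w [ 0.549 -0.078]
pod_a 0.8 [251.6 264. ] n 348 box 242 253 261 273 w [ 0.449 -0.095]
pod_a 0.65 [247.1 180. ] n 319 box 237 169 256 189 w [ 0.635 -0.108]
basket 0.8 [107.8 219.1] n 6244 box 72 172 147 265 w [0.586 0.208]
fruit_cup 0.62 [270.4 110.3] n 1039 box 254 95 289 132 w [ 0.79  -0.181]
fish_tin 0.87 [363.7 263.2] n 1284 box 345 245 385 284 w [ 0.42  -0.335]
oats 0.73 [395.9 134.5] n 3369 box 360 98 430 168 w [ 0.68  -0.437]
scene 49.043012413490366 261.25742253610963 197.07091886847792 cam [0.972 0.337 0.834]
pod_a 0.78 [308.7 183.3] n 306 box 301 175 319 195 w [ 0.455 -0.096]
pod_a 0.75 [251.2 225.1] n 351 box 241 213 260 235 w [ 0.643 -0.096]
pod_a 0.54 [283.8 210.5] n 303 box 274 200 292 220 w [ 0.558 -0.076]
basket 0.88 [370.5 304.5] n 6741 box 308 247 430 358 w [0.588 0.213]
fruit_cup 0.57 [182.1 229. ] n 1141 box 163 211 199 251 w [ 0.771 -0.189]
fish_tin 0.88 [257.2 126.1] n 706 box 243 114 271 143 w [ 0.414 -0.339]
oats 0.85 [153.1 136.5] n 2777 box 129 102 181 174 w [ 0.677 -0.439]
0.6 [0.24640856 0.51957835 0.24233855] [-2.57910518e-05  8.45122877e-01  5.34572088e-01  7.05896549e-05] 0.08547055308985958
```

View pics/a_top.png

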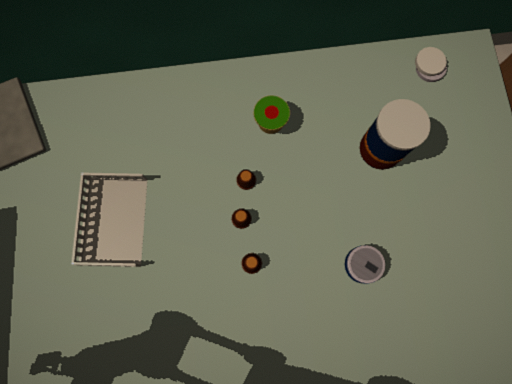

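View pics/a_scene.png

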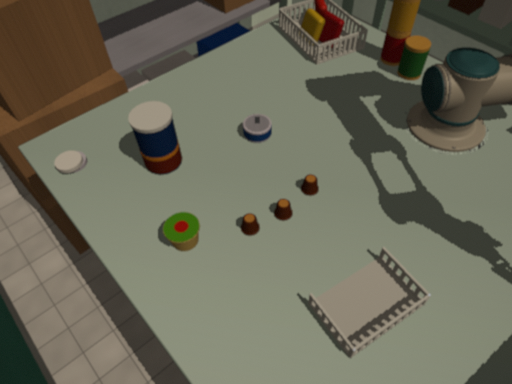

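Top view: pods at about (239,219), (252,264) and (247,180). The basket is at left with its open side facing right, around column 147. The bystanders are off to the right and top. Next I fit the basket and pod poses in both views.

```bash
cat > fit.py <<'E'
from h import *
from scipy.optimize import minimize
th=np.linspace(0,2*np.pi,24,endpoint=False)
ring=lambda r,z: np.c_[r*np.cos(th),r*np.sin(th),0*th+z]
POD=np.vstack([ring(.023,0),ring(.023,.003),ring(.0205,.003),ring(.0165,.036),ring(.0165,.04)])
BK=np.array([[a,b,c] for a in(-.0675,.0675) for b in(-.1,.1) for c in(0,.045)])
def hull(im,P,S=4):
    m=np.zeros((384*S,512*S),np.uint8); h=cv2.convexHull((proj(im,P)*S+S/2-.5).round().astype(np.int32)); cv2.fillConvexPoly(m,h,1)
    return m
def regs(im,l):
    return [cv2.convexHull(np.argwhere(m["region"])[:,::-1].astype(np.int32)) for m in masks_of(im,l) if m["p"]>.3]
def fill(h,S=4):
    m=np.zeros((384*S,512*S),np.uint8); q=h.reshape(-1,2)
    q=np.vstack([q*S+o for o in([0,0],[S-1,0],[0,S-1],[S-1,S-1])]).astype(np.int32); cv2.fillConvexPoly(m,cv2.convexHull(q),1); return m
def iou(a,b): return (a&b).sum()/(a|b).sum()
def tr(P,p):
    c,s=np.cos(p[2]),np.sin(p[2]); return P@np.array([[c,s,0],[-s,c,0],[0,0,1]])+[p[0],p[1],0]
def fit(ims,ms,P,p0,step):
    n=len(p0); f=lambda p:-sum(iou(hull(i,tr(P,list(p)+[0]*(3-n))),m) for i,m in zip(ims,ms))
    s=np.vstack([p0]+[np.array(p0)+np.eye(n)[k]*step[k] for k in range(n)])
    r=minimize(f,p0,method="Nelder-Mead",options=dict(initial_simplex=s,xatol=2e-4,fatol=1e-4,maxiter=80)); return r.x,-r.fun/len(ims)
def pods(ims,bk=False):
    out=[]; R=[regs(i,"pod_a") for i in ims]
    C=[[plane(i,np.array(h.reshape(-1,2).mean(0)),.02)[:2] for h in r] for i,r in zip(ims,R)]
    for j,c in enumerate(C[0]):
        A=[ims[0]];M=[fill(R[0][j])]
        if len(ims)>1 and C[1]:
            d=[np.hypot(*(c-e)) for e in C[1]]; k=int(np.argmin(d))
            if d[k]<.022: A.append(ims[1]);M.append(fill(R[1][k]))
        x,q=fit(A,M,POD,c,(.006,.006)); out.append((x,q,len(A)))
        print("pod",x.round(4),"iou",round(q,2),"views",len(A),[fit([a],[m],POD,c,(.006,.006))[0].round(4).tolist() for a,m in zip(A,M)])
    return out
E
python3 - <<'E'
from fit import *
ims=[get_image("top"),get_image("scene")]
print(ims[0].keys(), tips_ahead)
pods(ims)
M=[fill(regs(i,"basket")[0]) for i in ims]
for sel in ([0,1],[0],[1]):
    x,q=fit([ims[k] for k in sel],[M[k] for k in sel],BK,[.587,.21,1.57],(.01,.01,.08)); print("basket",x.round(4),q)
    print(" mouth",tr(np.array([[-.0675,0,0],[-.0675,-.095,0],[-.0675,.095,0]]),x)[:,:2].round(3).tolist())
E
```

```text
dict_keys(['pixels', 'vfov', 'cx', 'cy', 'rvec', 'tvec', 'shot']) 0.011
pod [ 0.6409 -0.1049] iou 0.9 views 2 [[0.6404, -0.1052], [0.6426, -0.1015]]
pod [ 0.4533 -0.0937] iou 0.88 views 2 [[0.4527, -0.0946], [0.4556, -0.0901]]
pod [ 0.554  -0.0845] iou 0.88 views 2 [[0.5539, -0.0844], [0.5533, -0.0827]]
basket [0.5845 0.2018 1.4227] 0.9780733727829698
 mouth [[0.575, 0.135], [0.668, 0.121], [0.481, 0.149]]
basket [0.5841 0.2002 1.4247] 0.985503737847155
 mouth [[0.574, 0.133], [0.668, 0.12], [0.48, 0.147]]
basket [0.5849 0.2032 1.424 ] 0.9897321694192046
 mouth [[0.575, 0.136], [0.669, 0.123], [0.481, 0.15]]
```

play_rows:
  series:
    - {"fingers":0.4,"dx":15,"dy":-33,"dz":0,"turn":-0.064}
    - {"fingers":0.4,"dx":15,"dy":-33,"dz":0,"turn":-0.064}
    - {"fingers":0.4,"dx":15,"dy":-33,"dz":0,"turn":-0.064}
    - {"fingers":0.4,"dx":15,"dy":-33,"dz":0,"turn":-0.064}
    - {"fingers":0.4,"dx":15,"dy":-33,"dz":0,"turn":-0.064}
    - {"fingers":0.4,"dx":15,"dy":-33,"dz":0,"turn":-0.064}
    - {"fingers":0.4,"dx":15,"dy":-33,"dz":0,"turn":-0.064}
    - {"fingers":0.4,"dx":15,"dy":-33,"dz":0,"turn":-0.064}
    - {"fingers":0.4,"dx":15,"dy":-33,"dz":0,"turn":-0.064}
    - {"fingers":0.4,"dx":15,"dy":-33,"dz":0,"turn":-0.064}
    - {"fingers":0.4,"dx":15,"dy":-33,"dz":0,"turn":-0.064}
    - {"fingers":0.4,"dx":15,"dy":-33,"dz":0,"turn":-0.064}
    - {"fingers":0.4,"dx":15,"dy":-33,"dz":0,"turn":-0.064}
    - {"fingers":0.4,"dx":15,"dy":-33,"dz":0,"turn":-0.064}
    - {"fingers":0.4,"dx":15,"dy":-33,"dz":0,"turn":-0.064}
    - {"fingers":0.4,"dx":15,"dy":-33,"dz":0,"turn":-0.064}
    - {"fingers":0.4,"dx":15,"dy":-33,"dz":0,"turn":-0.064}
    - {"fingers":0.4,"dx":15,"dy":-33,"dz":0,"turn":-0.064}
    - {"fingers":0.4,"dx":15,"dy":-33,"dz":0,"turn":-0.064}
    - {"fingers":0.4,"dx":15,"dy":-33,"dz":0,"turn":-0.064}
  squeeze: 20

```text
clock: 2.57
position: [0.5515, -0.1656, 0.2454]
ee_rot: [-0.0, 0.995, -0.102, 0.008]
contact_force: [0.7, 1.0, 0.8]
width: 0.0257
```

play_rows:
  series:
    - {"fingers":0.4,"dx":-8,"dy":7,"dz":-10,"turn":0.056}
    - {"fingers":0.4,"dx":0,"dy":0,"dz":-35,"turn":0}
    - {"fingers":0.4,"dx":0,"dy":0,"dz":-40,"turn":0}
    - {"fingers":0.4,"dx":0,"dy":0,"dz":-40,"turn":0}
    - {"fingers":0.4,"dx":0,"dy":0,"dz":-35,"turn":0}
    - {"fingers":0.4,"dx":0,"dy":0,"dz":-25,"turn":0}
    - {"fingers":0.4,"dx":0,"dy":0,"dz":-10,"turn":0}
    - {"fingers":0.4,"dx":0,"dy":0,"dz":0,"turn":0}
    - {"fingers":0.4,"dx":0,"dy":0,"dz":0,"turn":0}

```text
clock: 3.32
position: [0.5489, -0.1711, 0.0446]
ee_rot: [0.004, 0.997, -0.08, 0.014]
contact_force: [0.7, -0.2, 0.5]
width: 0.026
```

```bash
cat > look2.py <<'E'
from fit import *
import sys
ims=[get_image("top"),get_image("scene")]
for o,q,n in pods(ims):
    d=np.array([*o,0])-[.5845,.2018,0]; c,s=np.cos(1.4235),np.sin(1.4235)
    print("  basket frame",np.round([c*d[0]+s*d[1],-s*d[0]+c*d[1]],4))
s=get_state(); e=s["ee_rot"]; print(s["clock"],s["position"].round(4),"jaw",round(2*np.arctan2(e[2],e[1]),3),s["contact_force"],s["width"])
if len(sys.argv)>1:
    big=np.hstack([cv2.resize(i["pixels"][a:a+200,b:b+200,::-1],(400,400),interpolation=cv2.INTER_CUBIC) for i,(a,b) in zip(ims,eval(sys.argv[2]))])
    cv2.imwrite("pics/"+sys.argv[1],big)
E
python3 look2.py b.png "[(120,100),(150,200)]"
```

```text
pod [ 0.6411 -0.1024] iou 0.61 views 2 [[0.6481, -0.0985], [0.6408, -0.101]]
  basket frame [-0.2926 -0.1007]
3.5167 [ 0.5504 -0.1717  0.0466] jaw -0.159 [-0.11013133 -0.93195174  0.23143408] 0.025461482150633104
```

View pics/b.png

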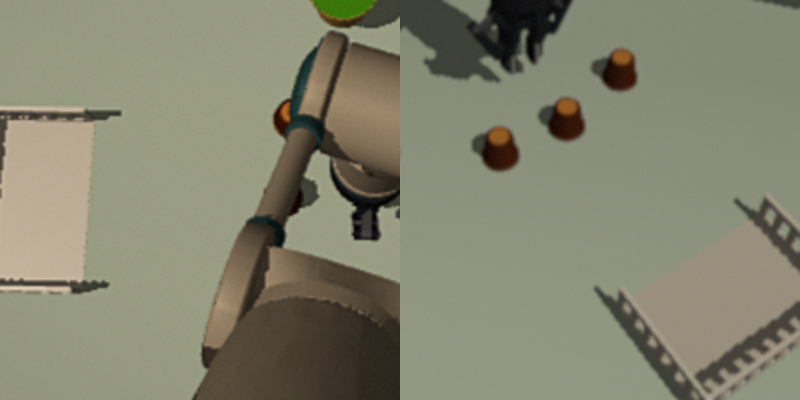

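The arm hides the top view; the scene view shows the hand open behind the middle pod, with all pods undisturbed.

play_rows:
  series:
    - {"fingers":0.4,"dx":-8,"dy":0,"dz":-12,"turn":0.012}
    - {"fingers":0.4,"dx":0,"dy":0,"dz":-12,"turn":0}
    - {"fingers":0.4,"dx":0,"dy":0,"dz":-5,"turn":0}
    - {"fingers":0.4,"dx":0,"dy":0,"dz":0,"turn":0}
    - {"fingers":0.4,"dx":0,"dy":0,"dz":0,"turn":0}

```text
clock: 3.93
position: [0.5476, -0.1739, 0.0241]
ee_rot: [0.007, 0.997, -0.073, 0.024]
contact_force: [-0.2, 0.7, 0.4]
width: 0.0256
```

```bash
python3 look2.py c.png "[(120,100),(130,200)]"
```

```text
pod [ 0.5549 -0.0822] iou 0.54 views 2 [[0.5625, -0.0771], [0.5552, -0.0816]]
pod [ 0.6419 -0.1018] iou 0.72 views 2 [[0.6428, -0.0996], [0.6415, -0.1029]]
  basket frame [-0.2852 -0.0124]
  basket frame [-0.2919 -0.1013]
4.1333 [ 0.5475 -0.1738  0.0239] jaw -0.146 [-0.68604517 -0.84784254  0.08019611] 0.02524129247193355
```

View pics/c.png

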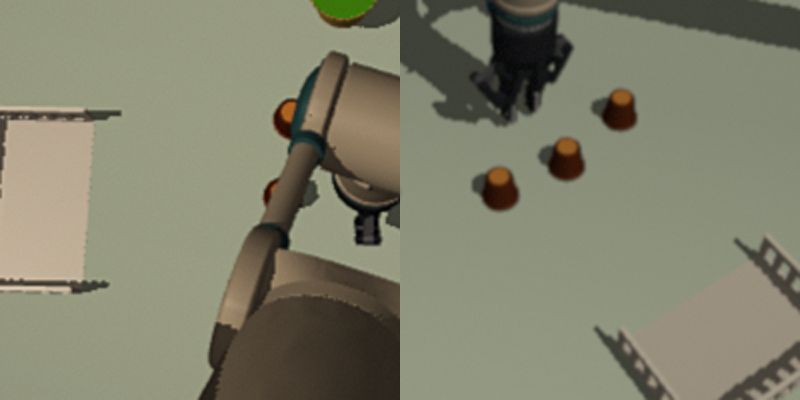

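play_rows:
  series:
    - {"fingers":0.4,"dx":-4,"dy":2,"dz":-4,"turn":0}
    - {"fingers":0.4,"dx":-4,"dy":2,"dz":-4,"turn":0}
    - {"fingers":0.4,"dx":0,"dy":4,"dz":0,"turn":0}
    - {"fingers":0.4,"dx":0,"dy":4,"dz":0,"turn":0}
    - {"fingers":0.4,"dx":0,"dy":4,"dz":0,"turn":0}

```text
clock: 4.55
position: [0.5387, -0.1571, 0.0157]
ee_rot: [0.007, 0.997, -0.074, 0.024]
contact_force: [-0.3, 0.0, -1.0]
width: 0.0259
```

play_rows:
  series:
    - {"fingers":0.4,"dx":3,"dy":5,"dz":1,"turn":0}
    - {"fingers":0.4,"dx":3,"dy":6,"dz":1,"turn":0}
    - {"fingers":0.4,"dx":1,"dy":6,"dz":0,"turn":0}
    - {"fingers":0.4,"dx":1,"dy":6,"dz":0,"turn":0}
    - {"fingers":0.4,"dx":1,"dy":6,"dz":0,"turn":0}
    - {"fingers":0.4,"dx":1,"dy":6,"dz":0,"turn":0}
    - {"fingers":0.4,"dx":1,"dy":6,"dz":0,"turn":0}
    - {"fingers":0.4,"dx":1,"dy":6,"dz":0,"turn":0}
    - {"fingers":0.4,"dx":1,"dy":6,"dz":0,"turn":0}
    - {"fingers":0.4,"dx":1,"dy":6,"dz":0,"turn":0}

```text
clock: 5.38
position: [0.5547, -0.0909, 0.0182]
ee_rot: [0.007, 0.997, -0.073, 0.025]
contact_force: [-0.2, -0.8, 0.1]
width: 0.0254
```

```bash
python3 look2.py d.png "[(120,100),(130,200)]"
```

```text
pod [ 0.4542 -0.0898] iou 0.49 views 2 [[0.4689, -0.0889], [0.454, -0.0898]]
pod [0.5383 0.2626] iou 0.06 views 1 [[0.5383, 0.2626]]
pod [ 0.4184 -0.3286] iou 0.3 views 1 [[0.4184, -0.3286]]
  basket frame [-0.3076  0.0861]
  basket frame [0.0534 0.0546]
  basket frame [-0.549   0.0864]
5.5833 [ 0.5546 -0.0914  0.0182] jaw -0.146 [-0.03089167  0.24051099  0.70423452] 0.025812969283818318
```

View pics/d.png

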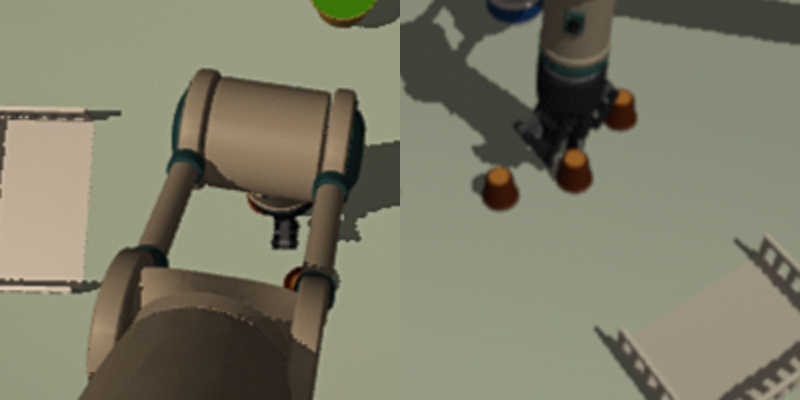

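The pod sits in the cradle between the two fingertips at scene crop (575,170), upright. I'll push on.

play_rows:
  series:
    - {"fingers":0.4,"dx":0.7,"dy":5,"dz":0,"turn":0}
    - {"fingers":0.4,"dx":1,"dy":7,"dz":0,"turn":0}
    - {"fingers":0.4,"dx":1.2,"dy":8,"dz":0,"turn":0}
    - {"fingers":0.4,"dx":1.2,"dy":8,"dz":0,"turn":0}
    - {"fingers":0.4,"dx":1.2,"dy":8,"dz":0,"turn":0}
    - {"fingers":0.4,"dx":1.2,"dy":8,"dz":0,"turn":0}
    - {"fingers":0.4,"dx":1.2,"dy":8,"dz":0,"turn":0}
    - {"fingers":0.4,"dx":1.2,"dy":8,"dz":0,"turn":0}
    - {"fingers":0.4,"dx":1.2,"dy":8,"dz":0,"turn":0}
    - {"fingers":0.4,"dx":1.2,"dy":8,"dz":0,"turn":0}
    - {"fingers":0.4,"dx":1.2,"dy":8,"dz":0,"turn":0}
    - {"fingers":0.4,"dx":1.2,"dy":8,"dz":0,"turn":0}
    - {"fingers":0.4,"dx":1,"dy":7,"dz":0,"turn":0}
    - {"fingers":0.4,"dx":0.7,"dy":5,"dz":0,"turn":0}

```text
clock: 6.75
position: [0.5714, 0.0228, 0.0182]
ee_rot: [0.008, 0.997, -0.074, 0.025]
contact_force: [0.4, -0.8, -0.4]
width: 0.0255
```

```bash
sed -i 's/^ims=.*/ims=[get_image(v) for v in (sys.argv[3:] or ["scene"])]/' look2.py; python3 look2.py
```

```text
pod [0.5765 0.0491] iou 0.9 views 1 [[0.5765, 0.0491]]
pod [ 0.6417 -0.1031] iou 0.93 views 1 [[0.6417, -0.1031]]
  basket frame [-0.1522 -0.0145]
  basket frame [-0.2932 -0.1013]
6.85 [0.5714 0.0227 0.0182] jaw -0.147 [ 0.13254195  0.63691613 -0.35141443] 0.02583422297754526
```

play_rows:
  series:
    - {"fingers":0.4,"dx":0.8,"dy":6,"dz":0,"turn":0}
    - {"fingers":0.4,"dx":1.2,"dy":8,"dz":0,"turn":0}
    - {"fingers":0.4,"dx":1.3,"dy":9,"dz":0,"turn":0}
    - {"fingers":0.4,"dx":1.3,"dy":9,"dz":0,"turn":0}
    - {"fingers":0.4,"dx":1.3,"dy":9,"dz":0,"turn":0}
    - {"fingers":0.4,"dx":1.3,"dy":9,"dz":0,"turn":0}
    - {"fingers":0.4,"dx":1.3,"dy":9,"dz":0,"turn":0}
    - {"fingers":0.4,"dx":1.3,"dy":9,"dz":0,"turn":0}
    - {"fingers":0.4,"dx":1.3,"dy":9,"dz":0,"turn":0}
    - {"fingers":0.4,"dx":1.3,"dy":9,"dz":0,"turn":0}
    - {"fingers":0.4,"dx":1.3,"dy":9,"dz":0,"turn":0}
    - {"fingers":0.4,"dx":1.3,"dy":9,"dz":0,"turn":0}
    - {"fingers":0.4,"dx":1.3,"dy":9,"dz":0,"turn":0}
    - {"fingers":0.4,"dx":1.3,"dy":9,"dz":0,"turn":0}
    - {"fingers":0.4,"dx":1.3,"dy":9,"dz":0,"turn":0}
    - {"fingers":0.4,"dx":1.3,"dy":9,"dz":0,"turn":0}
    - {"fingers":0.4,"dx":1.3,"dy":9,"dz":0,"turn":0}
    - {"fingers":0.4,"dx":1,"dy":7,"dz":0,"turn":0}
    - {"fingers":0.4,"dx":0.8,"dy":5,"dz":0,"turn":0}
    - {"fingers":0.4,"dx":0.4,"dy":3,"dz":0,"turn":0}

```text
clock: 8.52
position: [0.5973, 0.2043, 0.0181]
ee_rot: [0.008, 0.997, -0.074, 0.025]
contact_force: [-0.0, -0.8, 0.1]
width: 0.0256
```

```bash
python3 look2.py
```

```text
pod [0.6025 0.2302] iou 0.95 views 1 [[0.6025, 0.2302]]
pod [ 0.6424 -0.1018] iou 0.9 views 1 [[0.6424, -0.1018]]
pod [ 0.4545 -0.0923] iou 0.89 views 1 [[0.4545, -0.0923]]
  basket frame [ 0.0307 -0.0136]
  basket frame [-0.2918 -0.1018]
  basket frame [-0.31    0.0854]
8.6167 [0.5972 0.2041 0.0181] jaw -0.147 [-0.84750036 -0.41681439  0.61653445] 0.02555066061195649
```

play_rows:
  series:
    - {"fingers":0.4,"dx":-1.5,"dy":-10,"dz":0,"turn":0}
    - {"fingers":0.4,"dx":-3,"dy":-20,"dz":2,"turn":0}
    - {"fingers":0.4,"dx":-2,"dy":-15,"dz":20,"turn":0}
    - {"fingers":0.4,"dx":0,"dy":-5,"dz":25,"turn":0}
    - {"fingers":0.4,"dx":0,"dy":-10,"dz":25,"turn":0}
    - {"fingers":0.4,"dx":4,"dy":-20,"dz":5,"turn":0.01}
    - {"fingers":0.4,"dx":4,"dy":-25,"dz":0,"turn":0.015}
    - {"fingers":0.4,"dx":5,"dy":-28,"dz":0,"turn":0.015}
    - {"fingers":0.4,"dx":5,"dy":-28,"dz":0,"turn":0.015}
    - {"fingers":0.4,"dx":5,"dy":-28,"dz":0,"turn":0.015}
    - {"fingers":0.4,"dx":5,"dy":-28,"dz":0,"turn":0.015}
    - {"fingers":0.4,"dx":5,"dy":-28,"dz":0,"turn":0.015}
    - {"fingers":0.4,"dx":5,"dy":-28,"dz":0,"turn":0.015}
    - {"fingers":0.4,"dx":5,"dy":-28,"dz":0,"turn":0.015}
    - {"fingers":0.4,"dx":4,"dy":-25,"dz":0,"turn":0.01}
    - {"fingers":0.4,"dx":2,"dy":-18,"dz":0,"turn":0.005}
    - {"fingers":0.4,"dx":0,"dy":-10,"dz":0,"turn":0}
    - {"fingers":0.4,"dx":0,"dy":0,"dz":0,"turn":0}
    - {"fingers":0.4,"dx":0,"dy":0,"dz":0,"turn":0}

```text
clock: 10.2
position: [0.6257, -0.1872, 0.0976]
ee_rot: [0.01, 1.0, -0.003, 0.021]
contact_force: [-0.4, 0.0, -0.5]
width: 0.0256
```

```bash
python3 look2.py
```

```text
pod [0.6042 0.2312] iou 0.9 views 1 [[0.6042, 0.2312]]
pod [ 0.6406 -0.1039] iou 0.94 views 1 [[0.6406, -0.1039]]
pod [ 0.4536 -0.0925] iou 0.96 views 1 [[0.4536, -0.0925]]
  basket frame [ 0.032  -0.0151]
  basket frame [-0.2942 -0.1004]
  basket frame [-0.3104  0.0863]
10.3 [ 0.6259 -0.1861  0.0977] jaw -0.005 [-0.17574403  0.0142633  -0.61347795] 0.025361886127317712
```

play_rows:
  series:
    - {"fingers":0.4,"dx":5,"dy":0,"dz":-10,"turn":0}
    - {"fingers":0.4,"dx":5,"dy":0,"dz":-20,"turn":0}
    - {"fingers":0.4,"dx":4,"dy":0,"dz":-20,"turn":0}
    - {"fingers":0.4,"dx":0,"dy":0,"dz":-16,"turn":0}
    - {"fingers":0.4,"dx":0,"dy":0,"dz":-9,"turn":0}
    - {"fingers":0.4,"dx":0,"dy":0,"dz":-3,"turn":0}
    - {"fingers":0.4,"dx":0,"dy":0,"dz":0,"turn":0}
    - {"fingers":0.4,"dx":0,"dy":0,"dz":0,"turn":0}

```text
clock: 10.97
position: [0.6419, -0.1756, 0.0152]
ee_rot: [0.009, 1.0, 0.003, 0.022]
contact_force: [-0.6, -0.7, 1.4]
width: 0.0258
```

play_rows:
  series:
    - {"fingers":0.4,"dx":0,"dy":5,"dz":1,"turn":0}
    - {"fingers":0.4,"dx":0,"dy":6,"dz":1,"turn":0}
    - {"fingers":0.4,"dx":0,"dy":6,"dz":0,"turn":0}
    - {"fingers":0.4,"dx":0,"dy":6,"dz":0,"turn":0}
    - {"fingers":0.4,"dx":0,"dy":6,"dz":0,"turn":0}
    - {"fingers":0.4,"dx":0,"dy":6,"dz":0,"turn":0}
    - {"fingers":0.4,"dx":0,"dy":6,"dz":0,"turn":0}
    - {"fingers":0.4,"dx":0,"dy":6,"dz":0,"turn":0}
    - {"fingers":0.4,"dx":0,"dy":6,"dz":0,"turn":0}
    - {"fingers":0.4,"dx":0,"dy":6,"dz":0,"turn":0}
    - {"fingers":0.4,"dx":0,"dy":7,"dz":0,"turn":0}
    - {"fingers":0.4,"dx":0,"dy":8,"dz":0,"turn":0}
    - {"fingers":0.4,"dx":0,"dy":8,"dz":0,"turn":0}
    - {"fingers":0.4,"dx":0,"dy":8,"dz":0,"turn":0}
    - {"fingers":0.4,"dx":0,"dy":8,"dz":0,"turn":0}
    - {"fingers":0.4,"dx":0,"dy":8,"dz":0,"turn":0}
    - {"fingers":0.4,"dx":0,"dy":6,"dz":0,"turn":0}
    - {"fingers":0.4,"dx":0,"dy":4,"dz":0,"turn":0}

```text
clock: 12.47
position: [0.6443, -0.0473, 0.0223]
ee_rot: [0.01, 1.0, 0.003, 0.026]
contact_force: [0.8, -0.3, 0.1]
width: 0.0254
```

```bash
python3 look2.py
```

```text
pod [ 0.454  -0.0927] iou 0.92 views 1 [[0.454, -0.0927]]
pod [ 0.6468 -0.0215] iou 0.95 views 1 [[0.6468, -0.0215]]
pod [0.6025 0.2308] iou 0.93 views 1 [[0.6025, 0.2308]]
  basket frame [-0.3104  0.0858]
  basket frame [-0.2117 -0.0944]
  basket frame [ 0.0314 -0.0136]
12.5667 [ 0.6442 -0.0473  0.0223] jaw 0.006 [0.14980376 0.17308817 0.13537134] 0.02610530285814984
```

play_rows:
  series:
    - {"fingers":0.4,"dx":-0.8,"dy":5,"dz":-1,"turn":0}
    - {"fingers":0.4,"dx":-1,"dy":7,"dz":-1,"turn":0}
    - {"fingers":0.4,"dx":-1.2,"dy":8,"dz":-1,"turn":0}
    - {"fingers":0.4,"dx":-1.2,"dy":8,"dz":-1,"turn":0}
    - {"fingers":0.4,"dx":-1.2,"dy":8,"dz":0,"turn":0}
    - {"fingers":0.4,"dx":-1.2,"dy":8,"dz":0,"turn":0}
    - {"fingers":0.4,"dx":-1.2,"dy":8,"dz":0,"turn":0}
    - {"fingers":0.4,"dx":-1.2,"dy":8,"dz":0,"turn":0}
    - {"fingers":0.4,"dx":-1.2,"dy":8,"dz":0,"turn":0}
    - {"fingers":0.4,"dx":-1.2,"dy":8,"dz":0,"turn":0}
    - {"fingers":0.4,"dx":-1.2,"dy":8,"dz":0,"turn":0}
    - {"fingers":0.4,"dx":-1.2,"dy":8,"dz":0,"turn":0}
    - {"fingers":0.4,"dx":-1.2,"dy":8,"dz":0,"turn":0}
    - {"fingers":0.4,"dx":-1,"dy":7,"dz":0,"turn":0}
    - {"fingers":0.4,"dx":-0.7,"dy":5,"dz":0,"turn":0}
    - {"fingers":0.4,"dx":-0.4,"dy":3,"dz":0,"turn":0}

```text
clock: 13.9
position: [0.6253, 0.079, 0.0182]
ee_rot: [0.011, 1.0, 0.003, 0.026]
contact_force: [1.0, -1.3, 0.2]
width: 0.0258
```

```bash
python3 look2.py
```

```text
pod [0.6278 0.1053] iou 0.95 views 1 [[0.6278, 0.1053]]
pod [ 0.4612 -0.1014] iou 0.52 views 1 [[0.4612, -0.1014]]
pod [0.6147 0.2435] iou 0.07 views 1 [[0.6147, 0.2435]]
pod [0.6034 0.2305] iou 0.94 views 1 [[0.6034, 0.2305]]
pod [ 0.7744 -0.1873] iou 0.34 views 1 [[0.7744, -0.1873]]
pod [ 0.6847 -0.4834] iou 0.1 views 1 [[0.6847, -0.4834]]
  basket frame [-0.0891 -0.0569]
  basket frame [-0.318   0.0774]
  basket frame [ 0.0457 -0.0238]
  basket frame [ 0.0312 -0.0145]
  basket frame [-0.3571 -0.2449]
  basket frame [-0.6631 -0.1997]
14.0 [0.6253 0.0788 0.0182] jaw 0.006 [-0.48967359 -0.73790139  0.48076582] 0.0252524969018367
```

play_rows:
  series:
    - {"fingers":0.4,"dx":0.6,"dy":5,"dz":0,"turn":0}
    - {"fingers":0.4,"dx":0.9,"dy":7,"dz":0,"turn":0}
    - {"fingers":0.4,"dx":1,"dy":8,"dz":0,"turn":0}
    - {"fingers":0.4,"dx":1,"dy":8,"dz":0,"turn":0}
    - {"fingers":0.4,"dx":1,"dy":8,"dz":0,"turn":0}
    - {"fingers":0.4,"dx":1,"dy":8,"dz":0,"turn":0}
    - {"fingers":0.4,"dx":1,"dy":8,"dz":0,"turn":0}
    - {"fingers":0.4,"dx":1,"dy":8,"dz":0,"turn":0}
    - {"fingers":0.4,"dx":0.8,"dy":7,"dz":0,"turn":0}
    - {"fingers":0.4,"dx":0.6,"dy":5,"dz":0,"turn":0}
    - {"fingers":0.4,"dx":0.3,"dy":3,"dz":0,"turn":0}

```text
clock: 14.92
position: [0.6357, 0.161, 0.0179]
ee_rot: [0.011, 1.0, 0.002, 0.026]
contact_force: [-0.1, -0.5, 1.0]
width: 0.0257
```

```bash
python3 look2.py
```

```text
pod [0.6368 0.1877] iou 0.94 views 1 [[0.6368, 0.1877]]
pod [0.6034 0.2303] iou 0.89 views 1 [[0.6034, 0.2303]]
pod [ 0.4534 -0.0913] iou 0.86 views 1 [[0.4534, -0.0913]]
  basket frame [-0.0062 -0.0538]
  basket frame [ 0.0309 -0.0145]
  basket frame [-0.3091  0.0867]
15.0167 [0.6356 0.1608 0.0178] jaw 0.005 [ 0.90202303  1.16213472 -0.19673677] 0.025681086049329536
```

play_rows:
  series:
    - {"fingers":0.4,"dx":-1.5,"dy":-10,"dz":0,"turn":0}
    - {"fingers":0.4,"dx":-3,"dy":-20,"dz":2,"turn":0}
    - {"fingers":0.4,"dx":-2,"dy":-15,"dz":20,"turn":0}
    - {"fingers":0.4,"dx":0,"dy":-3,"dz":25,"turn":0}
    - {"fingers":0.4,"dx":-5,"dy":-10,"dz":25,"turn":0}
    - {"fingers":0.4,"dx":-12,"dy":-18,"dz":5,"turn":-0.022}
    - {"fingers":0.4,"dx":-15,"dy":-22,"dz":0,"turn":-0.022}
    - {"fingers":0.4,"dx":-15,"dy":-22,"dz":0,"turn":-0.022}
    - {"fingers":0.4,"dx":-15,"dy":-22,"dz":0,"turn":-0.022}
    - {"fingers":0.4,"dx":-15,"dy":-22,"dz":0,"turn":-0.022}
    - {"fingers":0.4,"dx":-15,"dy":-22,"dz":0,"turn":-0.022}
    - {"fingers":0.4,"dx":-15,"dy":-22,"dz":0,"turn":-0.022}
    - {"fingers":0.4,"dx":-15,"dy":-22,"dz":0,"turn":-0.022}
    - {"fingers":0.4,"dx":-15,"dy":-22,"dz":0,"turn":-0.022}
    - {"fingers":0.4,"dx":-15,"dy":-22,"dz":0,"turn":-0.022}
    - {"fingers":0.4,"dx":-15,"dy":-22,"dz":0,"turn":-0.022}
    - {"fingers":0.4,"dx":-12,"dy":-18,"dz":0,"turn":-0.02}
    - {"fingers":0.4,"dx":-6,"dy":-8,"dz":0,"turn":-0.01}
    - {"fingers":0.4,"dx":0,"dy":0,"dz":0,"turn":0}
    - {"fingers":0.4,"dx":0,"dy":0,"dz":0,"turn":0}

```text
clock: 16.68
position: [0.4226, -0.1912, 0.0978]
ee_rot: [0.018, 0.989, -0.146, 0.023]
contact_force: [1.1, -0.5, 0.6]
width: 0.0255
```

```bash
python3 look2.py
```

```text
pod [0.6031 0.23  ] iou 0.93 views 1 [[0.6031, 0.23]]
pod [0.6358 0.1882] iou 0.9 views 1 [[0.6358, 0.1882]]
pod [ 0.4536 -0.0926] iou 0.94 views 1 [[0.4536, -0.0926]]
  basket frame [ 0.0307 -0.0142]
  basket frame [-0.006  -0.0528]
  basket frame [-0.3104  0.0863]
16.7833 [ 0.4233 -0.1905  0.0978] jaw -0.291 [-0.16448752 -0.48051252 -0.11910129] 0.02577683994014582
```

play_rows:
  series:
    - {"fingers":0.4,"dx":0,"dy":0,"dz":-10,"turn":0}
    - {"fingers":0.4,"dx":0,"dy":0,"dz":-20,"turn":0}
    - {"fingers":0.4,"dx":0,"dy":0,"dz":-20,"turn":0}
    - {"fingers":0.4,"dx":0,"dy":0,"dz":-15,"turn":0}
    - {"fingers":0.4,"dx":0,"dy":0,"dz":-9,"turn":0}
    - {"fingers":0.4,"dx":0,"dy":0,"dz":-2,"turn":0}
    - {"fingers":0.4,"dx":0,"dy":0,"dz":0,"turn":0}
    - {"fingers":0.4,"dx":0,"dy":0,"dz":0,"turn":0}

```text
clock: 17.45
position: [0.429, -0.1861, 0.0203]
ee_rot: [0.019, 0.99, -0.139, 0.026]
contact_force: [0.1, -0.0, 0.3]
width: 0.0254
```

play_rows:
  series:
    - {"fingers":0.4,"dx":-1,"dy":5,"dz":-1,"turn":-0.005}
    - {"fingers":0.4,"dx":0.5,"dy":6,"dz":-1,"turn":0}
    - {"fingers":0.4,"dx":1.7,"dy":6,"dz":0,"turn":0}
    - {"fingers":0.4,"dx":1.7,"dy":6,"dz":0,"turn":0}
    - {"fingers":0.4,"dx":1.7,"dy":6,"dz":0,"turn":0}
    - {"fingers":0.4,"dx":1.7,"dy":6,"dz":0,"turn":0}
    - {"fingers":0.4,"dx":1.7,"dy":6,"dz":0,"turn":0}
    - {"fingers":0.4,"dx":1.7,"dy":6,"dz":0,"turn":0}
    - {"fingers":0.4,"dx":1.7,"dy":6,"dz":0,"turn":0}
    - {"fingers":0.4,"dx":1.7,"dy":6,"dz":0,"turn":0}
    - {"fingers":0.4,"dx":1.7,"dy":6,"dz":0,"turn":0}
    - {"fingers":0.4,"dx":1.7,"dy":6,"dz":0,"turn":0}
    - {"fingers":0.4,"dx":1.7,"dy":6,"dz":0,"turn":0}
    - {"fingers":0.4,"dx":1.7,"dy":6,"dz":0,"turn":0}
    - {"fingers":0.4,"dx":1.7,"dy":6,"dz":0,"turn":0}
    - {"fingers":0.4,"dx":1.7,"dy":6,"dz":0,"turn":0}
    - {"fingers":0.4,"dx":1.4,"dy":5,"dz":0,"turn":0}
    - {"fingers":0.4,"dx":1,"dy":3,"dz":0,"turn":0}

```text
clock: 18.95
position: [0.4599, -0.0723, 0.0213]
ee_rot: [0.02, 0.989, -0.141, 0.029]
contact_force: [-0.2, -0.9, 0.8]
width: 0.0258
```

```bash
python3 look2.py
```

```text
pod [0.637 0.188] iou 0.95 views 1 [[0.637, 0.188]]
pod [ 0.4679 -0.0489] iou 0.82 views 1 [[0.4679, -0.0489]]
pod [0.6026 0.23  ] iou 0.92 views 1 [[0.6026, 0.23]]
pod [0.6116 0.2446] iou 0.07 views 1 [[0.6116, 0.2446]]
  basket frame [-0.006 -0.054]
  basket frame [-0.2651  0.0785]
  basket frame [ 0.0305 -0.0138]
  basket frame [ 0.0463 -0.0205]
19.05 [ 0.4599 -0.0724  0.0213] jaw -0.283 [-0.10957202  0.0639477   0.0003486 ] 0.025482676088231283
```

play_rows:
  series:
    - {"fingers":0.4,"dx":1.3,"dy":5,"dz":-1,"turn":0}
    - {"fingers":0.4,"dx":2,"dy":7,"dz":-1,"turn":0}
    - {"fingers":0.4,"dx":2.3,"dy":8,"dz":-1,"turn":0}
    - {"fingers":0.4,"dx":2.3,"dy":8,"dz":-1,"turn":0}
    - {"fingers":0.4,"dx":2.3,"dy":8,"dz":0,"turn":0}
    - {"fingers":0.4,"dx":2.3,"dy":8,"dz":0,"turn":0}
    - {"fingers":0.4,"dx":2.3,"dy":8,"dz":0,"turn":0}
    - {"fingers":0.4,"dx":2.3,"dy":8,"dz":0,"turn":0}
    - {"fingers":0.4,"dx":2.3,"dy":8,"dz":0,"turn":0}
    - {"fingers":0.4,"dx":2.3,"dy":8,"dz":0,"turn":0}
    - {"fingers":0.4,"dx":2.3,"dy":8,"dz":0,"turn":0}
    - {"fingers":0.4,"dx":2.3,"dy":8,"dz":0,"turn":0}
    - {"fingers":0.4,"dx":2.3,"dy":8,"dz":0,"turn":0}
    - {"fingers":0.4,"dx":2.3,"dy":8,"dz":0,"turn":0}
    - {"fingers":0.4,"dx":2.3,"dy":8,"dz":0,"turn":0}
    - {"fingers":0.4,"dx":2,"dy":7,"dz":0,"turn":0}
    - {"fingers":0.4,"dx":1.3,"dy":5,"dz":0,"turn":0}
    - {"fingers":0.4,"dx":0.8,"dy":3,"dz":0,"turn":0}

```text
clock: 20.55
position: [0.5011, 0.0725, 0.0171]
ee_rot: [0.02, 0.989, -0.141, 0.03]
contact_force: [0.1, 0.1, 0.7]
width: 0.0256
```

```bash
python3 look2.py
```

```text
pod [0.6025 0.2308] iou 0.89 views 1 [[0.6025, 0.2308]]
pod [0.6373 0.1876] iou 0.96 views 1 [[0.6373, 0.1876]]
pod [0.5105 0.0989] iou 0.97 views 1 [[0.5105, 0.0989]]
pod [0.5708 0.2519] iou 0.07 views 1 [[0.5708, 0.2519]]
  basket frame [ 0.0313 -0.0135]
  basket frame [-0.0063 -0.0543]
  basket frame [-0.1126  0.0581]
  basket frame [0.0476 0.0209]
20.65 [0.5011 0.0723 0.017 ] jaw -0.283 [ 0.23820794  0.32772355 -1.03140285] 0.02555926593257564
```

play_rows:
  series:
    - {"fingers":0.4,"dx":1.3,"dy":5,"dz":0,"turn":0}
    - {"fingers":0.4,"dx":2,"dy":7,"dz":0,"turn":0}
    - {"fingers":0.4,"dx":2.3,"dy":8,"dz":0,"turn":0}
    - {"fingers":0.4,"dx":2.3,"dy":8,"dz":0,"turn":0}
    - {"fingers":0.4,"dx":2.3,"dy":8,"dz":0,"turn":0}
    - {"fingers":0.4,"dx":2.3,"dy":8,"dz":0,"turn":0}
    - {"fingers":0.4,"dx":2.3,"dy":8,"dz":0,"turn":0}
    - {"fingers":0.4,"dx":2.3,"dy":8,"dz":0,"turn":0}
    - {"fingers":0.4,"dx":2.3,"dy":8,"dz":0,"turn":0}
    - {"fingers":0.4,"dx":2.3,"dy":8,"dz":0,"turn":0}
    - {"fingers":0.4,"dx":2,"dy":7,"dz":0,"turn":0}
    - {"fingers":0.4,"dx":1.3,"dy":5,"dz":0,"turn":0}
    - {"fingers":0.4,"dx":0.8,"dy":3,"dz":0,"turn":0}

```text
clock: 21.73
position: [0.5289, 0.1729, 0.0167]
ee_rot: [0.02, 0.989, -0.142, 0.029]
contact_force: [1.2, -0.2, 0.4]
width: 0.0253
```

```bash
python3 look2.py
```

```text
pod [0.6367 0.188 ] iou 0.95 views 1 [[0.6367, 0.188]]
pod [0.5387 0.1983] iou 0.96 views 1 [[0.5387, 0.1983]]
pod [0.6036 0.2305] iou 0.92 views 1 [[0.6036, 0.2305]]
  basket frame [-0.006  -0.0536]
  basket frame [-0.0102  0.0448]
  basket frame [ 0.0312 -0.0147]
21.8333 [0.5289 0.1726 0.0166] jaw -0.285 [ 0.29338536 -0.2072477  -0.09359905] 0.025821870635243705
```

Withdraw backward, rise, and clear the cameras' view of the basket.

play_rows:
  series:
    - {"fingers":0.4,"dx":-3,"dy":-10,"dz":0,"turn":0}
    - {"fingers":0.4,"dx":-6,"dy":-20,"dz":2,"turn":0}
    - {"fingers":0.4,"dx":-5,"dy":-18,"dz":20,"turn":0}
    - {"fingers":0.4,"dx":-4,"dy":-12,"dz":30,"turn":0}
    - {"fingers":0.4,"dx":-10,"dy":-12,"dz":30,"turn":0}
    - {"fingers":0.4,"dx":-15,"dy":-12,"dz":30,"turn":0}
    - {"fingers":0.4,"dx":-20,"dy":-12,"dz":20,"turn":0}
    - {"fingers":0.4,"dx":-20,"dy":-12,"dz":10,"turn":0}
    - {"fingers":0.4,"dx":-15,"dy":-10,"dz":5,"turn":0}
    - {"fingers":0.4,"dx":-8,"dy":-5,"dz":0,"turn":0}
    - {"fingers":0.4,"dx":0,"dy":0,"dz":0,"turn":0}
    - {"fingers":0.4,"dx":0,"dy":0,"dz":0,"turn":0}
    - {"fingers":0.4,"dx":0,"dy":0,"dz":0,"turn":0}

```text
clock: 22.92
position: [0.41, 0.035, 0.1661]
ee_rot: [0.023, 0.989, -0.145, 0.026]
contact_force: [0.6, -0.0, 0.4]
width: 0.0256
```

```bash
python3 look2.py z.png "[(120,20),(184,250)]" top scene; python3 look.py | grep -E "cup|tin|oats"
```

```text
pod [0.5367 0.1964] iou 0.89 views 2 [[0.5367, 0.1963], [0.5389, 0.1981]]
pod [0.6365 0.1874] iou 0.92 views 2 [[0.6363, 0.1859], [0.6366, 0.1882]]
pod [0.5819 0.2142] iou 0.06 views 1 [[0.5819, 0.2142]]
pod [0.6022 0.2289] iou 0.9 views 2 [[0.6023, 0.227], [0.6031, 0.2306]]
  basket frame [-0.0123  0.0464]
  basket frame [-0.0066 -0.0536]
  basket frame [0.0119 0.0044]
  basket frame [ 0.0294 -0.0135]
23.1167 [0.4106 0.0354 0.1661] jaw -0.29 [-0.5999958  -0.808977   -0.33514043] 0.02579989319280988
fish_tin 0.75 [362.9 263.9] n 1227 box 345 245 385 282 w [ 0.419 -0.333]
fish_tin 0.41 [110.1 224.5] n 5153 box 72 173 147 267 w [0.573 0.203]
oats 0.92 [394.5 133.8] n 3359 box 360 99 429 168 w [ 0.682 -0.434]
fruit_cup 0.74 [180.9 230.2] n 1147 box 163 212 199 251 w [ 0.775 -0.188]
fish_tin 0.72 [257.8 126.7] n 710 box 243 114 271 142 w [ 0.414 -0.336]
oats 0.61 [152.5 135.5] n 2777 box 129 102 181 174 w [ 0.676 -0.444]
```

View pics/z.png

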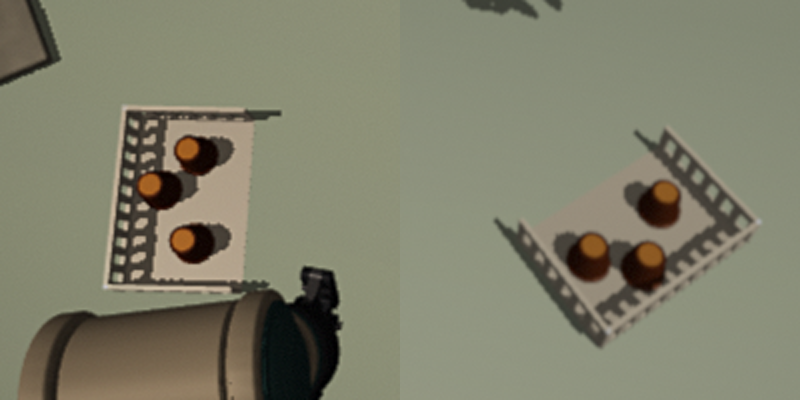

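All three pods stand upright, well inside the basket. The bystanders haven't moved and the hand is clear.

```bash
python3 -c "
from rig import *
print(sign_off())"
```

```text
the job is handed in; nothing more can be done
None
```

I swept all three pods into the basket one at a time, cradled between two part-open fingertips. I then drew the hand back and up, and signed off at about 23 s of the 72 s allowed. Sign-off gives no verdict, so the results below are my own last checks.

- **Pods:** all three look upright in the last picture. In the basket's frame their centres (x, y) are about (-12, +46), (-7, -54) and (+29, -14) mm, inside the limits. The two camera views agree within about 4 mm.
- **Bystanders:** the scene view puts the fruit cup, fish tin and oats canister within about 5 mm of where they started. The top view agrees for the tin and the oats but did not detect the fruit cup in that last check.
- **Hand:** it is about 0.17 m above the shelf and away from the basket, with force readings at noise level.
- **Disagreements:** the networks gave a few false pod detections (fit scores 0.06–0.5) and one false tin at the basket, which I discounted against the pictures. The tool also drifted about 0.05 rad off vertical, with no visible effect.

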